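# Release the ratchet bar clamp and lay the glued blank out to dry

## Robot

A 6-joint arm with a two-finger parallel gripper is mounted at the origin on the work surface. World frame = base frame: x ahead of the robot, y to its left, z up, the work surface at z = 0. Lengths are in m, angles in degrees, forces in N, time in s.
With the tool pointing down it reaches from about 0.3 to 0.875 m from the base axis. Payload 6.4 kg.
Tool frame: the origin (TCP) lies midway between the tips of the shut fingers; the grasp point (between the pads) lies 19 mm behind it (robot.grip_point_offset is the distance from the TCP to the grasp point, in m); z points along the fingers, y is the line along which they close (so a half turn about z gives the same grasp; the last joint's range is limited). The gripper opens to 85 mm and grips with 20 to 120 N. Pads are 22 mm wide; open, the fingers measure 114 mm over their backs; the gripper's body (76 mm by 85 mm) begins 54 mm behind the grasp point. The pads swing forward as they close: fully open they stand 13 mm farther back than shut.
Start: joints at [64.67, 10.359, 92.074, -0, 77.567, -11.82], TCP at [0.134, 0.559, 0.231] pointing down, gripper open.
Joint ranges: [-171.53, 171.53], [-51.25, 118.39], [17.06, 147.69], [-65.23, 245.23], [0, 150.52], [-178.68, 178.68]. Speed limits (degrees/s): [147.25, 147.25, 172.46, 180, 180, 180].

## Interface

Orientations are given as a 3x3 rotation matrix whose columns are the frame's x, y, z axes.
In Python, from cell import robot gives the robot as it stands.
- The arm moves only by the tool apply_moves, never from a script. Its argument "series" is a list of rows, each an object with "hand": the gripper command: -1 is shut, 1 is fully open, values between are in proportion; "offset": the shift along the world's x, y, z in cm, a list of three; "twist": the turn, a rotation vector about the world's x, y, z in degrees, a list of three. A call has 1 to 12 rows; each row is the pose to reach, as a shift and turn from the pose commanded when the call began; what a row does not reach only later rows make up. A row lasts 1/8 s, in which the tool goes at most 62.5 mm and 10.7 degrees, less where a joint would pass 70% of its speed; a pose out of reach is approached as far as the arm can. A call with a gripper value outside its range is refused whole. The fingers move at their own pace and stop on an object; "squeeze" is the grip in N (left out, the last holds). Time passes only in rows, so rows that repeat a pose let the fingers close. It gives the time, the measured TCP pose, the force and the opening at its end, in the units of the state.
- robot.observe(): the state, without advancing time (a new reading comes with each control period).
- robot.grab_frame(name): name is "scene" or "top" or "wrist"; returns the picture (420x560x3 uint8, red, green, blue); there is no depth.
- robot.camera_info(name): a dict with "fovy" (degrees; the focal length in pixels is half the picture's height over the tangent of half this angle, whatever the lens; pixels are square), "cx", "cy" (the principal point, pixels), "eye" and "orientation" of the camera in the world; the wrist camera has in their place "hand_eye" (4x4, takes a point from camera to tool coordinates, whose origin is the TCP and whose axes are the flange's). Camera axes: x right, y down, z forward; pixel columns grow to the right and rows downward; lengths in m; the calibration is good to about 2 mm. A picture is of the moment at which its call begins: read the wrist's pose just before it. camera_info takes no time and is no camera call.
- robot.finish_job(): hands the job in, once; it reports no verdict.
Trained networks look in the newest picture that a camera, given by its name, has taken for a name from the list of things; names that differ only in an ending like _2 or _b are one class to them, and where a whole thing is asked for, a point or a joint stands for the part that bears it (a point fixed in the world has none). Each returns a list of dicts, best first, with "p" (0 to 1); they miss things now and then, are a little off and sometimes report something else, mostly with a low value. They report only what shows in the picture. A call takes as long as a camera call. They do not tell look-alikes from the thing itself.
- robot.look_for(camera, thing): "box" ([centre column, centre row, width, height] in pixels, round what is visible of it).
- robot.regions_of(camera, thing): "mask" (420x560 bool, what is visible of it) and "box" ([centre column, centre row, width, height] in pixels, round what is visible of it).
The state is a dict: "time": time; "joint_positions": joint angles; "joint_velocities": joint speeds; "tau": joint torques, N m; "tool_pos": TCP position; "tool_rot": TCP orientation; "ft_force": force on the tool from outside, world axes, zero at the start; "torque": the same for the moment, N m; "grip_width": finger opening in m.
Only numpy, scipy, OpenCV 4.12 (cv2) and the standard library are available. Lean on these libraries where they do the work, as an engineer would, in place of code of your own. Each camera call takes 0.05 s, during which the arm holds its last target. There are 200 camera calls.

## Task

Take the glued-up wooden blank out of the blue bar clamp: lean the sliding jaw a few millimetres towards the blank to take the load off its hooked ratchet pawl, lift the pawl by its upturned tab without forcing it, and slide the jaw at least 30 mm back before you touch the blank. Then lift the blank out and set it down gently, flat across the two battens of the drying board, right way up and centred, with its long side square across them. The glue is fresh, so grip the blank lightly (under 40 N), and leave the glue bottle standing where it is.

Things in the scene. Friction and masses are not known exactly. Their poses are not given: they have to be found in the camera images.
- clamp: Fixed bar clamp, blue base 120 x 320 x 20 mm (x -50..70, y -95..225). Origin: bench level, under the middle of the clamped blank. +y: the way the jaw slides back; -x: its front, roughly to the robot's right; z up. The blank lies on a bed 40 mm wide in x, top z 30, so its +x and -x sides are free. Fixed jaw at y -50..-82, 85 high. Toothed rack bar along y at x -38..-22, y 75..220, top z 70.
- jaw (a joint): Sliding jaw along clamp +y, m: 0 as clamped, 0.055 fully back (stop), -0.005 leaned fully towards the blank (stop). Friction about 2 N. A sprung rubber pad between jaw and blank pushes the jaw back with about 8 N, 1 N more per mm leaned towards the blank. The jaw is two upright steel cheek plates, each 150 mm in x and 94 high, with a slot between them.
- slot (a point): Moves with the jaw: middle of the slot between its two cheeks, at their front (-x) edges, 80 mm above the bench; clamp frame (-90, 101, 80) mm at jaw = 0. Axes as the clamp's. The slot is 54 mm wide in y, open to the front and below down to the base (z 20), cheeks z 28..122; it is free from here back to the rack bar 52 mm behind. A finger in it can push either cheek.
- pawl: Dark steel lever in the slot, carried by the jaw. Origin on its hinge (axis along clamp y, at clamp x 50, z 96 mm). It runs to the front, underside z 91, and from x -80 is bent up 40 degrees into a tab 44 mm wide, 5 mm from each cheek (too close to grip its sides). A spring holds it down (2 to 4 N at the tab). A closed fingertip tilted about 45 degrees fits in under the tab from the front.
- tab (a point): Tip of the pawl's tab, middle of its rounded front edge (8 mm thick): at rest clamp x -100, z 112 mm, 10 mm in front of the cheeks. Lifting it turns the pawl up. 28 mm above rest the pawl's foot clears the rack teeth; its stop is at about 65 mm. The jaw slides back only while the tab is held up; let go, it springs down again.
- foot (a point): Pawl's foot at the rack (clamp x -30, z 61 mm at rest; 80 mm in front of the hinge). It is hooked: while the pad's push loads it, it catches 3 mm under an overhanging rack tooth and the pawl cannot lift, forcing it does harm. With the jaw leaned towards the blank to -0.0035 or beyond (about 13 to 16 N in all) it is free to lift.
- blank: The work: a block of four boards, light and dark alternately, glued face to face; 56 mm in its x, 100 mm in its y (the stacking direction, its long side), 50 mm high, about 0.2 kg. Origin at the centre of its underside, axes as the clamp's at the start.
- drying: Drying board, fixed: plywood 130 (x) x 170 (y) x 12 mm with two light wood battens on it, each 110 mm long in x, 12 mm wide, 18 mm high, centred at y = -32 and +32 mm; batten tops at z = 30 mm. Origin on the bench under its centre. The blank belongs centred, its long side (y) parallel to the board's y (either way round).
- glue: White glue bottle, 52 mm diameter, 150 mm tall, standing free; origin at the centre of its underside. Not to be disturbed.
Not all that is in view belongs to the job. Leave any red or yellow look-alike of the blank alone.

How it is judged (in metres and radians):
On the way, in this order (a step that is already met when the one before it is completed fails the run):
1. the jaw is slid at least 30 mm back with the blank still lying in the clamp (value of joint jaw above 0.03 m and distance of blank from where it was at the start of the episode below 0.015 m), for 0.2 s.
2. the blank is lifted out of the clamp, clear of the bed (z of blank in the frame of clamp above 0.06 m and value of joint jaw above 0.03 m), for 0.1 s.
At the end, for the whole second after the job is handed in: The blank lies at rest, upright and flat (within 0.08 rad) on both battens, its underside 26 to 34 mm above the bench, centred within 20 mm along the battens and 15 mm across them, its long side within 0.2 rad of square to the battens; the jaw is still at least 30 mm back (value of joint jaw above 0.03 m and x of blank in the frame of drying between -0.02 and 0.02 m and y of blank in the frame of drying between -0.015 and 0.015 m and z of blank in the frame of drying between 0.026 and 0.034 m and angle between blank's own z axis and vertical below 0.08 rad and angle between the y axis of blank and the y axis of drying, either way round below 0.2 rad and linear speed of blank below 0.01 m/s); the robot touches nothing.
It fails at once if the pawl is forced (more than 30 N between the robot and the pawl) (contact force between any of the fingers, the arm and pawl above 30 N).
It fails at once if the blank is gripped hard (more than about 55 N on each finger, 110 N on both together) (contact force between any of the fingers, the arm and blank above 110 N).
It fails at once if the blank is dropped or banged on the drying board (more than 80 N) (contact force between blank and drying above 80 N).
It fails at once if the blank is let fall (loose and moving faster than 0.4 m/s) (linear speed of blank above 0.4 m/s and contact force between each of the fingers, the arm and blank below 0.3 N).
It fails at once if the glue bottle is moved more than 30 mm or tipped (distance of glue from where it was at the start of the episode above 0.03 m or angle between glue's own z axis and vertical above 0.4 rad).
It also fails if it takes over 70 s, if anything falls off the work surface, if the arm or the gripper's body presses on something with over 40 N, if the wrist force passes 120 N, or if a joint passes its speed limit or range.

## Working session

There is one attempt and no reset: what is moved stays moved. The work goes in short steps, Python scripts to look and compute and a tool call to move; the robot and the scene stay as the last step left them, time stands still between calls to the robot, and variables do not carry over. Pictures are saved under pics/ and viewed, on a budget of 10 in all, crops included, one or two more only if the job needs it, and the job is handed in when it is done.

Besides the shell and the picture viewer there is one more tool, called after "Emit:" as a command line: name --argument value ..., lists and objects as JSON in quotes. apply_moves: Moves the arm, as the interface text tells. Its arguments: {"type":"object","properties":{"series":{"type":"array"},"squeeze":{"type":"number"}},"required":["series"]}

```bash
mkdir -p pics; ls
cat > h.py <<'E'
import numpy as np, cv2
from cell import robot
def save(im,name): cv2.imwrite('pics/'+name+'.png',cv2.cvtColor(im,cv2.COLOR_RGB2BGR))
def cam(name,st=None):
    c=robot.camera_info(name); f=210/np.tan(np.radians(c['fovy'])/2)
    if 'eye' in c: return f,c['cx'],c['cy'],np.array(c['eye']),np.array(c['orientation'])
    st=st or robot.observe(); H=np.array(c['hand_eye']); R=np.array(st['tool_rot'])
    return f,c['cx'],c['cy'],np.array(st['tool_pos'])+R@H[:3,3],R@H[:3,:3]
def ray(C,u,v):
    f,cx,cy,e,R=C; return e,R@np.array([(u-cx)/f,(v-cy)/f,1])
def atz(C,u,v,z):
    e,d=ray(C,u,v); return e+d*(z-e[2])/d[2]
def proj(C,P):
    f,cx,cy,e,R=C; q=(np.atleast_2d(P)-e)@R; return np.c_[cx+f*q[:,0]/q[:,2],cy+f*q[:,1]/q[:,2]]
E
python3 - <<'E'
from h import *
ims=[robot.grab_frame(n) for n in ('scene','top')]
for n,i in zip(('scene','top'),ims):
    save(i,n+'0'); c=robot.camera_info(n); print(n,c)
    for t in ('clamp','jaw','pawl','tab','slot','foot','blank','drying','glue'):
        print(n,t,[(np.round(d['box']).tolist(),round(d['p'],2)) for d in robot.look_for(n,t)[:3]])
E
```

```text
pics
scene {'fovy': 47.68538513230758, 'cx': 275.6849677023142, 'cy': 200.35576155855426, 'eye': array([ 1.12854752, -0.53003577,  0.78449319]), 'orientation': array([[ 0.68745475,  0.46409979, -0.55858513],
       [ 0.72606231, -0.45561241,  0.5150251 ],
       [-0.01547527, -0.75962406, -0.65017828]])}
scene clamp [([340.0, 204.0, 120.0, 111.0], 0.74)]
scene jaw [([320.0, 182.0, 71.0, 60.0], 0.7)]
scene pawl [([314.0, 177.0, 54.0, 28.0], 0.73)]
scene tab [([313.0, 177.0, 52.0, 28.0], 0.78)]
scene slot [([321.0, 183.0, 71.0, 63.0], 0.66)]
scene foot [([313.0, 178.0, 58.0, 29.0], 0.73)]
scene blank [([240.0, 245.0, 31.0, 54.0], 0.84), ([311.0, 261.0, 43.0, 54.0], 0.76), ([351.0, 208.0, 46.0, 40.0], 0.75)]
scene drying [([154.0, 339.0, 83.0, 79.0], 0.93)]
scene glue [([349.0, 128.0, 23.0, 53.0], 0.82), ([156.0, 339.0, 83.0, 80.0], 0.65)]
top {'fovy': 57.54560135578778, 'cx': 273.60830909612133, 'cy': 208.9932014636308, 'eye': array([0.42185631, 0.03044586, 1.1002373 ]), 'orientation': array([[-1.00296254e-02, -9.90534822e-01,  1.36894750e-01],
       [-9.99949343e-01,  9.81922045e-03, -2.21219294e-03],
       [ 8.47054413e-04, -1.36910003e-01, -9.90583128e-01]])}
top clamp [([229.0, 209.0, 69.0, 120.0], 0.92)]
top jaw [([227.0, 218.0, 63.0, 41.0], 0.92)]
top pawl [([231.0, 220.0, 58.0, 22.0], 0.69)]
top tab [([232.0, 220.0, 53.0, 22.0], 0.9)]
top slot [([228.0, 216.0, 69.0, 37.0], 0.9)]
top foot [([231.0, 220.0, 52.0, 20.0], 0.75)]
top blank [([228.0, 181.0, 27.0, 36.0], 0.95), ([319.0, 222.0, 41.0, 34.0], 0.86), ([288.0, 172.0, 37.0, 32.0], 0.71)]
top drying [([403.0, 204.0, 72.0, 69.0], 0.72)]
top glue [([142.0, 258.0, 36.0, 26.0], 0.82)]
```

Run:
```python
from h import *
a=cv2.imread('pics/top0.png')[90:330,80:480]; cv2.imwrite('pics/top0c.png',cv2.resize(a,None,fx=2,fy=2,interpolation=cv2.INTER_CUBIC))
b=cv2.imread('pics/scene0.png')[60:400,90:430];cv2.imwrite('pics/scene0c.png',cv2.resize(b,(600,600),interpolation=cv2.INTER_CUBIC))
```

```text
(no output)
```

View pics/top0c.png

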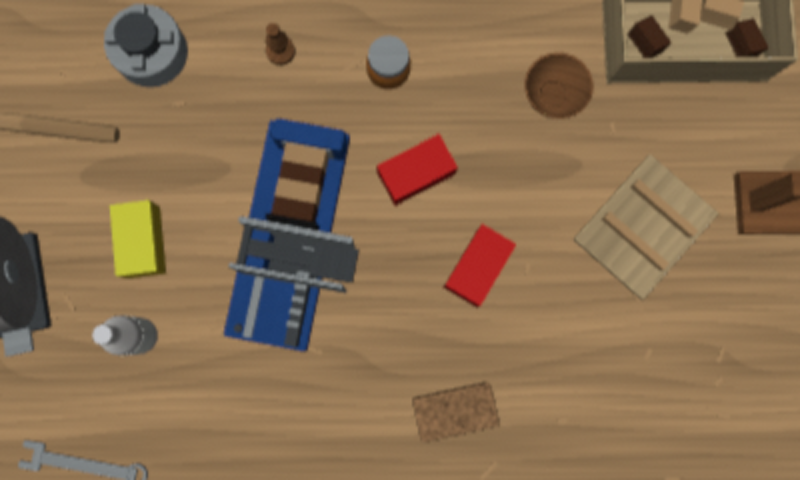

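View pics/scene0c.png

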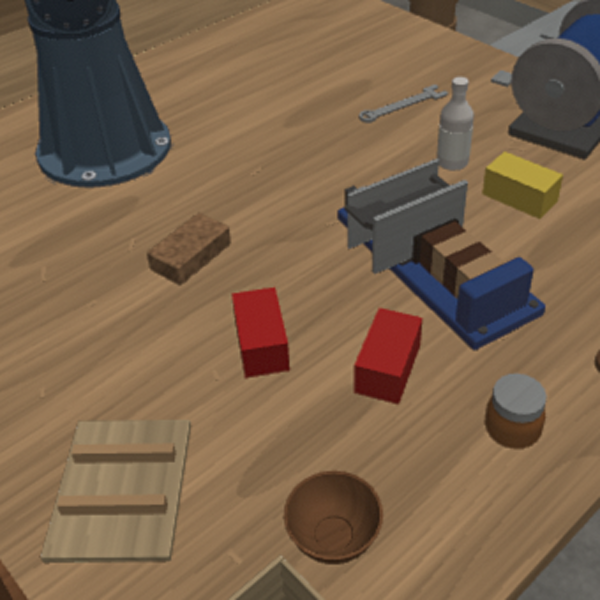

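Striped blank sits in the blue clamp at top crop (300,190), i.e. full (230,185). The two reds (417,168), (480,265) and the yellow (135,238) are look-alikes and don't match the four alternating boards. The drying board is at crop (647,227), and the glue bottle is at (125,335).

Run:
```python
from h import *
from scipy.optimize import least_squares
T=cam('top')
robot.grab_frame('top')
def rect(mask,z):
    ys,xs=np.nonzero(mask); P=np.array([atz(T,u,v,z)[:2] for u,v in zip(xs,ys)],np.float32)*1000
    return cv2.minAreaRect(P)
def best(t,near):
    r=[d for d in robot.regions_of('top',t) if np.hypot(d['box'][0]-near[0],d['box'][1]-near[1])<25]
    return r[0]['mask']
print('drying',rect(best('drying',(403,204)),.012))
print('batten dir pts',[atz(T,80+c/2,90+r/2,.03).round(4) for c,r in ((635,185),(692,235),(607,217),(664,268))])
print('blank',rect(best('blank',(230,185)),.08))
# clamp fit: clamp coords -> crop clicks
K=[((70,225,20),(225,333)),((-50,225,20),(307,349)),((-100,101,112),(357,262)),((-90,128,122),(345,290)),((-90,74,122),(355,240))]
M=np.array([k[0] for k in K])/1000; U=np.array([(80+k[1][0]/2,90+k[1][1]/2) for k in K])
def W(p):
    c,s=np.cos(p[2]),np.sin(p[2]); return M@np.array([[c,-s,0],[s,c,0],[0,0,1]]).T+[p[0],p[1],0]
s=least_squares(lambda p:(proj(T,W(p))-U).ravel(),[.5,.1,1.4],loss='soft_l1')
print('clamp',s.x,np.degrees(s.x[2])); print((proj(T,W(s.x))-U).round(1))
m=best('glue',(142,258)); print('glue', atz(T,80+135/2,90+338/2,.0))
print(robot.camera_info('wrist'),robot.observe())
```

```text
Traceback (most recent call last):
IndexError: list index out of range
```

Run:
```python
from h import *
from scipy.optimize import least_squares
T=cam('top')
im=robot.grab_frame('top')
# drying: clicked corners, crop px
C=np.array([(653,155),(718,213),(642,299),(576,239)])
P=np.array([atz(T,80+c/2,90+r/2,.012)[:2] for c,r in C],np.float32)*1000
print('drying',cv2.minAreaRect(P),P.mean(0))
print('batten pts',[atz(T,80+c/2,90+r/2,.03).round(4) for c,r in ((635,185),(692,235),(607,217),(664,268))])
K=[((70,225,20),(225,333)),((-50,225,20),(307,349)),((-100,101,112),(357,262)),((-90,128,122),(345,290)),((-90,74,122),(355,240))]
M=np.array([k[0] for k in K])/1000; U=np.array([(80+k[1][0]/2,90+k[1][1]/2) for k in K])
def W(p):
    c,s=np.cos(p[2]),np.sin(p[2]); return M@np.array([[c,-s,0],[s,c,0],[0,0,1]]).T+[p[0],p[1],0]
s=least_squares(lambda p:(proj(T,W(p))-U).ravel(),[.5,.1,1.4],loss='soft_l1')
print('clamp',s.x,np.degrees(s.x[2])); print((proj(T,W(s.x))-U).round(1))
print('glue', atz(T,80+135/2,90+338/2,.0))
print(robot.camera_info('wrist'),robot.observe())
```

```text
drying ((585.8645629882812, -347.021240234375), (125.17176055908203, 170.22532653808594), 46.133277893066406) [ 585.9346 -346.7377]
batten pts [array([ 0.6426, -0.3262,  0.03  ]), array([ 0.5697, -0.4029,  0.03  ]), array([ 0.5967, -0.284 ,  0.03  ]), array([ 0.5233, -0.3605,  0.03  ])]
clamp [0.64510473 0.14399011 1.36491297] 78.20375251469851
[[-0.6 -0.1]
 [ 0.2  0.4]
 [ 0.4  0.6]
 [ 0.3 -4.3]
 [-0.4  0.2]]
glue [0.43349961 0.38908261 0.        ]
{'fovy': 59.52940973049202, 'cx': 279.6041053177625, 'cy': 209.6188362895435, 'hand_eye': array([[-1.21286944e-03, -9.65172845e-01, -2.61610224e-01,
         6.54279215e-02],
       [ 9.99999252e-01, -1.12990036e-03, -4.67563495e-04,
         2.27511874e-04],
       [ 1.55686101e-04, -2.61610595e-01,  9.65173493e-01,
        -1.41256569e-01],
       [ 0.00000000e+00,  0.00000000e+00,  0.00000000e+00,
         1.00000000e+00]])} {'time': 1.15, 'joint_positions': array([ 6.46706568e+01,  1.03583540e+01,  9.20748997e+01,  1.77086112e-03,
        7.75664760e+01, -1.18187351e+01]), 'joint_velocities': array([-0.01624837, -0.03265321, -0.0264634 ,  0.04892911, -0.12483394,
        0.00777238]), 'tau': array([-1.51160850e-05, -4.44857454e+01, -3.51672471e+01, -3.28711149e-04,
        1.11316956e-03,  1.71492235e-05]), 'tool_pos': array([0.13430102, 0.55911123, 0.23129064]), 'tool_rot': array([[-9.72325127e-01,  2.33631861e-01, -2.52620286e-05],
       [ 2.33631860e-01,  9.72325127e-01,  1.71778529e-05],
       [ 2.85761990e-05,  1.08004433e-05, -1.00000000e+00]]), 'ft_force': array([-0.00952801,  0.60358933,  0.7795383 ]), 'torque': array([ 0.03424498,  0.02166897, -0.01920969]), 'grip_width': 0.08536935621797341}
```

Emit:
apply_moves --series '[{"hand": -1, "offset": [0, 0, 6], "twist": [0, 0, -10]}, {"hand": -1, "offset": [4, -4.5, 10], "twist": [0, 0, -20]}, {"hand": -1, "offset": [8, -9, 10], "twist": [0, 0, -29]}, {"hand": -1, "offset": [12, -13.5, 10], "twist": [0, 0, -38]}, {"hand": -1, "offset": [16, -18, 10], "twist": [0, 0, -47]}, {"hand": -1, "offset": [20, -22.5, 10], "twist": [0, 0, -56]}, {"hand": -1, "offset": [24, -27, 10], "twist": [0, 0, -65]}, {"hand": -1, "offset": [28, -31.5, 10], "twist": [0, 0, -74]}, {"hand": -1, "offset": [32, -36, 10], "twist": [0, 0, -82]}, {"hand": -1, "offset": [36, -40.5, 10], "twist": [0, 0, -88]}, {"hand": -1, "offset": [40, -45, 10], "twist": [0, 0, -88]}, {"hand": -1, "offset": [40, -45, 10], "twist": [0, 0, -88]}]'

```text
time: 2.65
tool_pos: [0.5361, 0.1057, 0.3305]
tool_rot: [[0.205, 0.979, -0.001], [0.979, -0.205, -0.001], [-0.001, -0.001, -1.0]]
ft_force: [-0.5, 0.3, -0.8]
grip_width: -0.0002
```

Run:
```python
from h import *
st=robot.observe(); print(st['time'],st['joint_positions'],st['tool_pos'],st['tool_rot'])
im=robot.grab_frame('wrist'); np.savez('w1.npz',p=st['tool_pos'],r=st['tool_rot']); save(im,'w1')
im2=cv2.resize(cv2.imread('pics/w1.png'),(800,600),interpolation=cv2.INTER_CUBIC); cv2.imwrite('pics/w1b.png',im2)
```

```text
2.65 [-1.27151193e+00  2.92320720e+00  8.88746773e+01 -4.10007623e-02
  8.82456082e+01  1.05449707e+01] [0.53614681 0.1057007  0.33053022] [[ 2.04755605e-01  9.78812823e-01 -7.74766719e-04]
 [ 9.78812767e-01 -2.04756146e-01 -6.98242463e-04]
 [-8.42086923e-04 -6.15382499e-04 -9.99999456e-01]]
```

View pics/w1b.png

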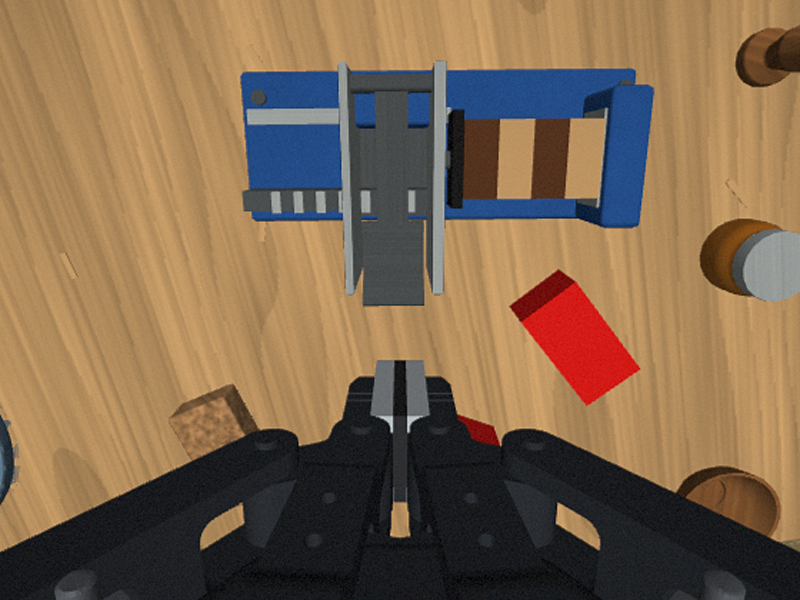

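The clamp is seen square-on. The tab tip is at (393,303), the cheek fronts at (350,293) and (438,293), and the striped blank at (463..605,119..199); this confirms the right work. Fitting the clamp pose.

Run:
```python
from h import *
from scipy.optimize import least_squares
d=np.load('w1.npz'); C=cam('wrist',dict(tool_pos=d['p'],tool_rot=d['r']))
K=[((70,225,20),(243,73)),((70,-95,20),(636,69)),((-100,101,112),(393,304)),((-90,128,122),(355,293)),((-90,74,122),(433,293)),((28,50,80),(465,119)),((-28,50,80),(463,199)),((-28,-50,80),(604,199)),((60,128,122),(350,63)),((60,74,122),(434,62))]
M=np.array([k[0] for k in K])/1000; U=np.array([k[1] for k in K])*.7
def W(p,M=M):
    c,s=np.cos(p[2]),np.sin(p[2]); return M@np.array([[c,-s,0],[s,c,0],[0,0,1]]).T+[p[0],p[1],0]
s=least_squares(lambda p:(proj(C,W(p))-U).ravel(),[.645,.144,1.365],loss='soft_l1')
print('clamp',s.x,np.degrees(s.x[2])); print((proj(C,W(s.x))-U).round(1))
np.save('clamp.npy',s.x)
```

```text
clamp [0.64448633 0.14843021 1.36940866] 78.46133665492793
[[-3.4 -1.7]
 [ 2.5 -0.7]
 [ 0.9  1.6]
 [-0.1  2.5]
 [ 0.1  2.2]
 [ 0.2  0.4]
 [ 0.1  0.6]
 [-3.4  0. ]
 [-1.4 -1.5]
 [ 1.3 -1.2]]
```

Run:
```python
from h import *
from scipy.optimize import least_squares
d=np.load('w1.npz'); C=cam('wrist',dict(tool_pos=d['p'],tool_rot=d['r']))
K=[((70,225,20),(242,72)),((70,-95,20),(637,68)),((-100,101,112),(393,304)),((-90,128,122),(355,293)),((-90,74,122),(433,293)),((28,50,80),(465,119)),((-28,50,80),(463,199)),((60,128,122),(350,63)),((60,74,122),(434,62))]
M=np.array([k[0] for k in K])/1000; U=np.array([k[1] for k in K])*.7
def W(p,M=M):
    c,s=np.cos(p[2]),np.sin(p[2]); return M@np.array([[c,-s,0],[s,c,0],[0,0,1]]).T+[p[0],p[1],0]
c0=np.array(C[1:3])
def pr(p):
    q=(proj(C,W(p))-c0)/C[0]; r2=(q**2).sum(1,keepdims=True); return c0+C[0]*q*(1+p[3]*r2)
s=least_squares(lambda p:(pr(p)-U).ravel(),[.645,.144,1.365,0],loss='soft_l1')
p=s.x; print('clamp',p,np.degrees(p[2])); print((pr(p)-U).round(1))
np.save('clamp.npy',p)
for z in (58,110,200): print(z,W(p,np.array([[-.072,.101,z/1000],[-.14,.101,.128]])).round(4))
c,s_=np.cos(p[2]),np.sin(p[2]); Rc=np.array([[c,-s_,0],[s_,c,0],[0,0,1]])
h=2**-.5; Rt=Rc@np.array([[h,0,h],[0,-1,0],[h,0,-h]])
from scipy.spatial.transform import Rotation as Ro
print(Rt.round(3), Ro.from_matrix(Rt@d['r'].T).as_rotvec(degrees=True))
```

```text
clamp [ 0.64486246  0.1495905   1.36890995 -0.04439568] 78.43276251310428
[[-1.2 -0.2]
 [-0.9  1.8]
 [ 1.   0.4]
 [-0.   1.2]
 [ 0.2  1. ]
 [ 0.1 -0.1]
 [ 0.2 -0.4]
 [-0.9 -1.5]
 [ 1.2 -1.2]]
58 [[0.5315 0.0993 0.058 ]
 [0.5178 0.0327 0.128 ]]
110 [[0.5315 0.0993 0.11  ]
 [0.5178 0.0327 0.128 ]]
200 [[0.5315 0.0993 0.2   ]
 [0.5178 0.0327 0.128 ]]
[[ 0.142  0.98   0.142]
 [ 0.693 -0.201  0.693]
 [ 0.707  0.    -0.707]] [44.10692431 -9.16119766  0.22121964]
```

Emit:
apply_moves --series '[{"hand": -1, "offset": [-0.5, -2, -2], "twist": [10, -2, 0]}, {"hand": -1, "offset": [-1, -4, -4], "twist": [20, -4, 0]}, {"hand": -1, "offset": [-1.5, -6, -6], "twist": [30, -6, 0]}, {"hand": -1, "offset": [-2, -8.3, -8], "twist": [40, -8, 0]}, {"hand": -1, "offset": [-2, -8.3, -12], "twist": [44.1, -9.2, 0.2]}, {"hand": -1, "offset": [-2, -8.3, -16], "twist": [44.1, -9.2, 0.2]}, {"hand": -1, "offset": [-2, -8.3, -19.7], "twist": [44.1, -9.2, 0.2]}, {"hand": -1, "offset": [-2, -8.3, -19.7], "twist": [44.1, -9.2, 0.2]}, {"hand": -1, "offset": [-2, -8.3, -19.7], "twist": [44.1, -9.2, 0.2]}]'

```text
time: 3.82
tool_pos: [0.5148, 0.0268, 0.1358]
tool_rot: [[0.135, 0.98, 0.143], [0.694, -0.196, 0.693], [0.708, 0.006, -0.707]]
ft_force: [-0.3, -1.0, 0.4]
grip_width: -0.0002
```

Run:
```python
from h import *
st=robot.observe(); print(st['time'],st['joint_positions'],st['tool_pos'],st['tool_rot'],st['ft_force'])
im=robot.grab_frame('wrist'); save(im,'w2'); robot.grab_frame('scene')
im2=cv2.resize(cv2.imread('pics/w2.png'),(800,600),interpolation=cv2.INTER_CUBIC); cv2.imwrite('pics/w2b.png',im2)
p=np.load('clamp.npy'); c,s=np.cos(p[2]),np.sin(p[2]); Rc=np.array([[c,-s,0],[s,c,0],[0,0,1]])
print('tcp in clamp',(st['tool_pos']-[p[0],p[1],0])@Rc)
C=cam('wrist',st); print('pred tab, slot edges',proj(C,np.array([[-.1,.101,.112],[-.09,.128,.122],[-.09,.074,.122]])@Rc.T+[p[0],p[1],0])/.7)
```

```text
3.825 [-35.9055202   16.95746148 109.02227878  41.00318113  79.62533384
 -41.88573975] [0.51484026 0.02676795 0.13578298] [[ 0.13454956  0.98049536  0.14326638]
 [ 0.69361215 -0.19644683  0.69304461]
 [ 0.70767125  0.00612246 -0.70651533]] [-0.280546   -0.98346498  0.42063166]
tcp in clamp [-0.1463998   0.10275336  0.13578298]
pred tab, slot edges [[402.14213707 293.05355888]
 [329.28571133 255.51745666]
 [475.52087657 256.39831571]]
```

View pics/w2b.png

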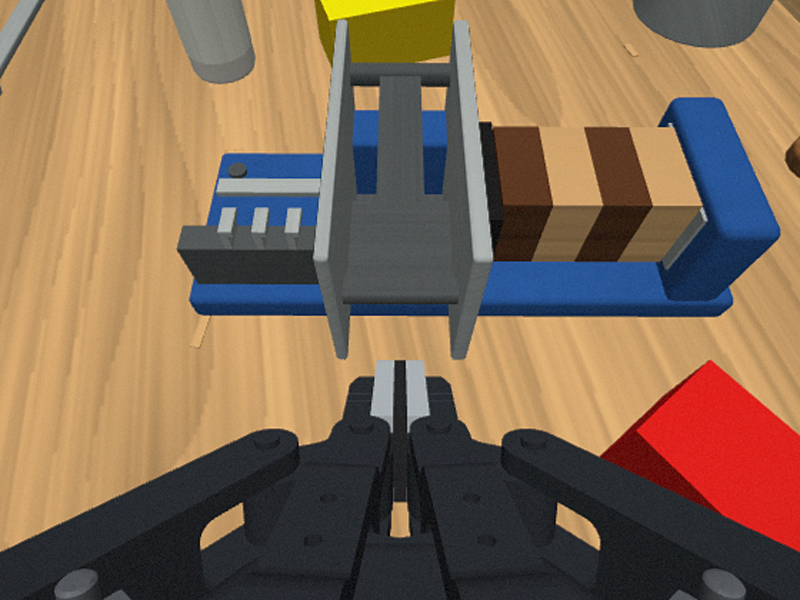

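The tab tip is at (399,297), as predicted to about 3 px. Inserting under the tab.

Emit:
apply_moves --series '[{"hand": -1, "offset": [0.1, 0.3, -0.8], "twist": [0, 0, 0]}, {"hand": -1, "offset": [0.4, 1.9, -2.4], "twist": [0, 0, 0]}, {"hand": -1, "offset": [0.8, 3.7, -4.2], "twist": [0, 0, 0]}, {"hand": -1, "offset": [1.1, 4.8, -5.4], "twist": [0, 0, 0]}, {"hand": -1, "offset": [1.1, 4.8, -5.4], "twist": [0, 0, 0]}]'

```text
time: 4.55
tool_pos: [0.5248, 0.075, 0.0797]
tool_rot: [[0.137, 0.981, 0.141], [0.693, -0.196, 0.694], [0.708, 0.003, -0.706]]
ft_force: [-1.2, -0.3, 0.4]
grip_width: 0.0002
```

Emit:
apply_moves --series '[{"hand": -1, "offset": [0.3, 1.2, -1.3], "twist": [0, 0, 0]}, {"hand": -1, "offset": [0.6, 2.5, -2.6], "twist": [0, 0, 0]}, {"hand": -1, "offset": [0.6, 2.5, -2.6], "twist": [0, 0, 0]}, {"hand": -1, "offset": [0.6, 2.5, -2.6], "twist": [0, 0, 0]}]'

```text
time: 5.05
tool_pos: [0.5313, 0.0993, 0.0542]
tool_rot: [[0.136, 0.98, 0.143], [0.693, -0.197, 0.693], [0.708, 0.004, -0.706]]
ft_force: [-0.4, 0.0, -0.5]
grip_width: 0.0002
```

Run:
```python
from h import *
st=robot.observe(); print(st['time'],st['ft_force'],st['torque'])
im=robot.grab_frame('wrist'); save(im,'w3')
p=np.load('clamp.npy'); c,s=np.cos(p[2]),np.sin(p[2]); Rc=np.array([[c,-s,0],[s,c,0],[0,0,1]])
print('tcp in clamp',(st['tool_pos']-[p[0],p[1],0])@Rc)
im2=cv2.resize(cv2.imread('pics/w3.png'),(800,600),interpolation=cv2.INTER_CUBIC); cv2.imwrite('pics/w3b.png',im2)
```

```text
5.05 [-0.42252024  0.01748686 -0.47534525] [-3.89452642e-01  9.89831044e-02 -1.59913073e-04]
tcp in clamp [-0.07208782  0.10116042  0.05423244]
```

View pics/w3b.png

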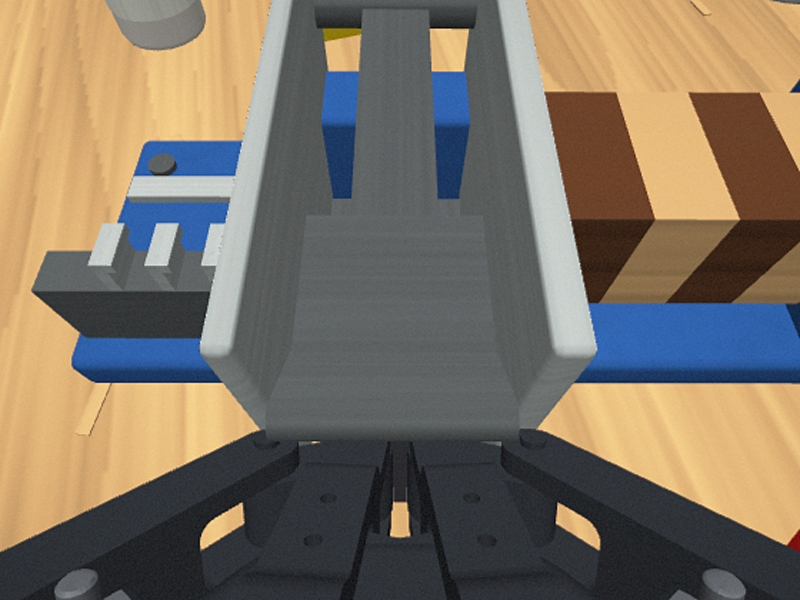

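Finger is centred in the slot under the tab, no contact. Now lean towards the blank.

Emit:
apply_moves --series '[{"hand": -1, "offset": [0.5, -0.1, 0], "twist": [0, 0, 0]}, {"hand": -1, "offset": [1.0, -0.2, 0], "twist": [0, 0, 0]}, {"hand": -1, "offset": [1.0, -0.2, 0], "twist": [0, 0, 0]}]'

```text
time: 5.48
tool_pos: [0.542, 0.0967, 0.0545]
tool_rot: [[0.136, 0.98, 0.144], [0.693, -0.198, 0.693], [0.708, 0.006, -0.707]]
ft_force: [-0.0, -0.5, -0.1]
grip_width: -0.0002
```

Emit:
apply_moves --series '[{"hand": -1, "offset": [0.2, -0.04, 0], "twist": [0, 0, 0]}, {"hand": -1, "offset": [0.4, -0.08, 0], "twist": [0, 0, 0]}, {"hand": -1, "offset": [0.4, -0.08, 0], "twist": [0, 0, 0]}]'

```text
time: 5.85
tool_pos: [0.5433, 0.097, 0.0539]
tool_rot: [[0.137, 0.981, 0.139], [0.692, -0.195, 0.695], [0.708, 0.001, -0.706]]
ft_force: [-8.6, -2.0, 4.1]
grip_width: 0.0003
```

Emit:
apply_moves --series '[{"hand": -1, "offset": [0.2, -0.04, 0], "twist": [0, 0, 0]}, {"hand": -1, "offset": [0.4, -0.08, 0], "twist": [0, 0, 0]}, {"hand": -1, "offset": [0.4, -0.08, 0], "twist": [0, 0, 0]}, {"hand": -1, "offset": [0.4, -0.08, 0], "twist": [0, 0, 0]}]'

```text
time: 6.35
tool_pos: [0.5464, 0.0965, 0.0538]
tool_rot: [[0.137, 0.981, 0.137], [0.692, -0.194, 0.695], [0.709, -0.0, -0.706]]
ft_force: [-11.5, -3.7, 5.0]
grip_width: -0.0005
```

Emit:
apply_moves --series '[{"hand": -1, "offset": [0.2, -0.04, 0], "twist": [0, 0, 0]}, {"hand": -1, "offset": [0.3, -0.06, 0], "twist": [0, 0, 0]}, {"hand": -1, "offset": [0.3, -0.06, 0], "twist": [0, 0, 0]}, {"hand": -1, "offset": [0.3, -0.06, 0], "twist": [0, 0, 0]}]'

```text
time: 6.85
tool_pos: [0.5485, 0.0962, 0.0537]
tool_rot: [[0.137, 0.981, 0.135], [0.692, -0.193, 0.696], [0.709, -0.002, -0.705]]
ft_force: [-16.4, -4.7, 7.9]
grip_width: -0.0004
```

Emit:
apply_moves --series '[{"hand": -1, "offset": [0, 0, 0.5], "twist": [0, 0, 0]}, {"hand": -1, "offset": [0, 0, 1.0], "twist": [0, 0, 0]}, {"hand": -1, "offset": [0, 0, 1.5], "twist": [0, 0, 0]}, {"hand": -1, "offset": [0, 0, 1.5], "twist": [0, 0, 0]}]'

```text
time: 7.35
tool_pos: [0.5472, 0.0967, 0.0666]
tool_rot: [[0.139, 0.981, 0.133], [0.693, -0.193, 0.695], [0.707, -0.004, -0.707]]
ft_force: [-12.4, -0.9, -5.2]
grip_width: -0.0002
```

Emit:
apply_moves --series '[{"hand": -1, "offset": [0.15, -0.03, 0], "twist": [0, 0, 0]}, {"hand": -1, "offset": [0.3, -0.06, 0], "twist": [0, 0, 0]}, {"hand": -1, "offset": [0.3, -0.06, 0.3], "twist": [0, 0, 0]}, {"hand": -1, "offset": [0.3, -0.06, 0.6], "twist": [0, 0, 0]}, {"hand": -1, "offset": [0.3, -0.06, 0.6], "twist": [0, 0, 0]}]'

```text
time: 7.98
tool_pos: [0.5484, 0.0967, 0.0713]
tool_rot: [[0.141, 0.982, 0.13], [0.693, -0.191, 0.695], [0.707, -0.008, -0.707]]
ft_force: [-15.9, 1.0, -8.6]
grip_width: -0.0
```

Emit:
apply_moves --series '[{"hand": -1, "offset": [0, 0, 0.4], "twist": [0, 0, 0]}, {"hand": -1, "offset": [0.05, 0, 0.8], "twist": [0, 0, 0]}, {"hand": -1, "offset": [0.05, 0, 0.8], "twist": [0, 0, 0]}]'

```text
time: 8.35
tool_pos: [0.5484, 0.0969, 0.079]
tool_rot: [[0.141, 0.982, 0.128], [0.693, -0.19, 0.695], [0.707, -0.009, -0.707]]
ft_force: [-16.6, 0.4, -9.7]
grip_width: -0.0
```

Run:
```python
from h import *
st=robot.observe(); print(st['time'],st['ft_force'],st['tool_pos'])
im=robot.grab_frame('wrist'); save(im,'w4')
im2=cv2.resize(cv2.imread('pics/w4.png'),(800,600),interpolation=cv2.INTER_CUBIC); cv2.imwrite('pics/w4b.png',im2)
```

```text
8.35 [-16.59839739   0.36206646  -9.73366906] [0.54839723 0.0968736  0.07901472]
```

View pics/w4b.png

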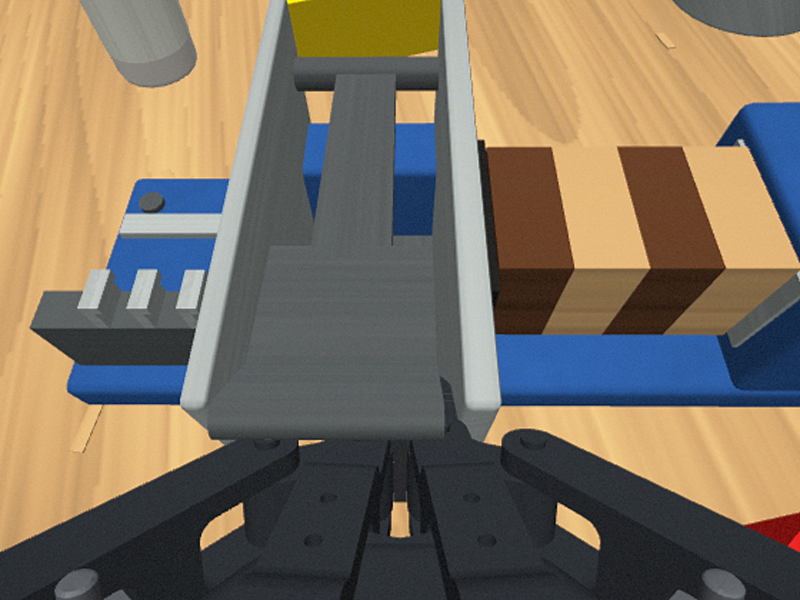

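The pawl is rising on the finger with moderate force, so I continue the lift.

Emit:
apply_moves --series '[{"hand": -1, "offset": [0, 0, 0.4], "twist": [0, 0, 0]}, {"hand": -1, "offset": [0.05, 0, 0.8], "twist": [0, 0, 0]}, {"hand": -1, "offset": [0.05, 0, 1.2], "twist": [0, 0, 0]}, {"hand": -1, "offset": [0.05, 0, 1.2], "twist": [0, 0, 0]}]'

```text
time: 8.9
tool_pos: [0.5484, 0.097, 0.0907]
tool_rot: [[0.141, 0.982, 0.127], [0.693, -0.19, 0.696], [0.707, -0.01, -0.707]]
ft_force: [-17.4, -0.2, -11.0]
grip_width: -0.0004
```

Emit:
apply_moves --series '[{"hand": -1, "offset": [0, 0, 0.4], "twist": [0, 0, 0]}, {"hand": -1, "offset": [0, 0, 0.8], "twist": [0, 0, 0]}, {"hand": -1, "offset": [0, 0, 1.2], "twist": [0, 0, 0]}, {"hand": -1, "offset": [0, 0, 1.4], "twist": [0, 0, 0]}, {"hand": -1, "offset": [0, 0, 1.4], "twist": [0, 0, 0]}]'

```text
time: 9.52
tool_pos: [0.5487, 0.0973, 0.1047]
tool_rot: [[0.141, 0.982, 0.128], [0.692, -0.19, 0.696], [0.707, -0.01, -0.707]]
ft_force: [-14.6, 3.4, -11.0]
grip_width: -0.0003
```

Emit:
apply_moves --series '[{"hand": -1, "offset": [-0.5, 0.1, 0], "twist": [0, 0, 0]}, {"hand": -1, "offset": [-1.0, 0.2, 0], "twist": [0, 0, 0]}, {"hand": -1, "offset": [-1.5, 0.3, 0], "twist": [0, 0, 0]}, {"hand": -1, "offset": [-2.0, 0.4, 0], "twist": [0, 0, 0]}, {"hand": -1, "offset": [-2.5, 0.5, 0], "twist": [0, 0, 0]}, {"hand": -1, "offset": [-3.0, 0.6, 0], "twist": [0, 0, 0]}, {"hand": -1, "offset": [-3.0, 0.6, 0], "twist": [0, 0, 0]}]'

```text
time: 10.4
tool_pos: [0.5262, 0.0996, 0.1094]
tool_rot: [[0.136, 0.98, 0.144], [0.694, -0.198, 0.692], [0.707, 0.005, -0.707]]
ft_force: [-0.5, -6.8, -3.0]
grip_width: 0.0001
```

Run:
```python
from h import *
st=robot.observe(); print(st['time'],st['ft_force'],st['tool_pos'])
im=robot.grab_frame('wrist'); save(im,'w5')
im2=cv2.resize(cv2.imread('pics/w5.png'),(800,600),interpolation=cv2.INTER_CUBIC); cv2.imwrite('pics/w5b.png',im2)
```

```text
10.4 [-0.51330913 -6.7928972  -3.04553649] [0.52618049 0.09961153 0.10939764]
```

View pics/w5b.png

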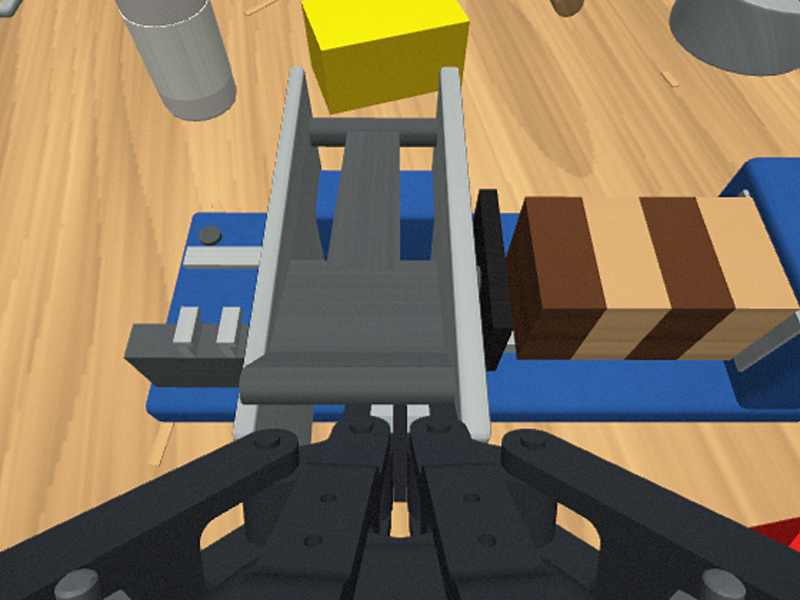

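The jaw is free and has moved back about 10 mm, with a gap now at the pad. Pushing it further back with the far cheek.

Emit:
apply_moves --series '[{"hand": -1, "offset": [-0.6, 0.12, 0], "twist": [0, 0, 0]}, {"hand": -1, "offset": [-1.2, 0.24, 0], "twist": [0, 0, 0]}, {"hand": -1, "offset": [-1.8, 0.37, 0], "twist": [0, 0, 0]}, {"hand": -1, "offset": [-2.4, 0.49, 0], "twist": [0, 0, 0]}, {"hand": -1, "offset": [-3.0, 0.61, 0], "twist": [0, 0, 0]}, {"hand": -1, "offset": [-3.6, 0.74, 0], "twist": [0, 0, 0]}, {"hand": -1, "offset": [-4.2, 0.86, 0], "twist": [0, 0, 0]}, {"hand": -1, "offset": [-4.8, 0.98, 0], "twist": [0, 0, 0]}, {"hand": -1, "offset": [-5.3, 1.08, 0], "twist": [0, 0, 0]}, {"hand": -1, "offset": [-5.3, 1.08, 0], "twist": [0, 0, 0]}]'

```text
time: 11.7
tool_pos: [0.4736, 0.1105, 0.1096]
tool_rot: [[0.136, 0.98, 0.145], [0.694, -0.198, 0.692], [0.707, 0.006, -0.707]]
ft_force: [0.4, -4.6, -3.0]
grip_width: -0.0001
```

Run:
```python
from h import *
st=robot.observe(); print(st['time'],st['ft_force'],st['tool_pos'])
im=robot.grab_frame('wrist'); save(im,'w6')
im2=cv2.resize(cv2.imread('pics/w6.png'),(800,600),interpolation=cv2.INTER_CUBIC); cv2.imwrite('pics/w6b.png',im2)
```

```text
11.7 [ 0.43336949 -4.6109117  -3.02881708] [0.47358798 0.11051768 0.10957476]
```

View pics/w6b.png

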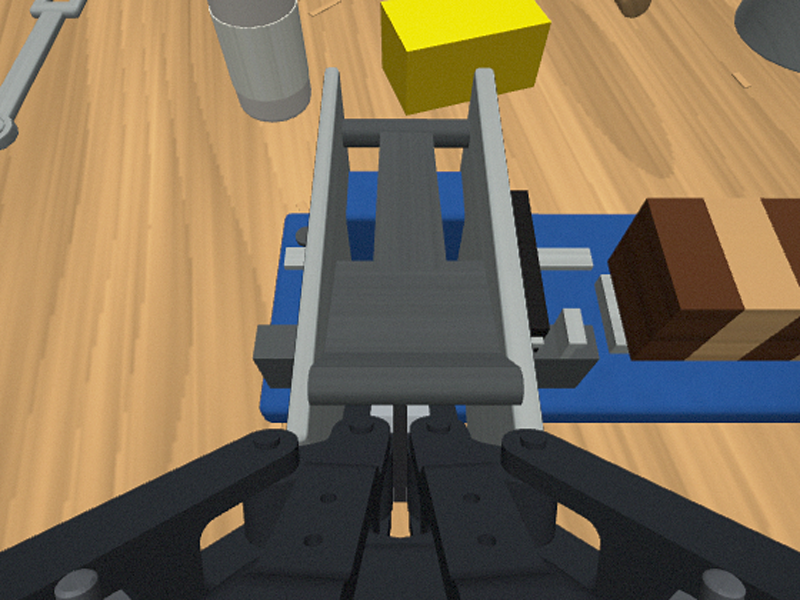

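Emit:
apply_moves --series '[{"hand": -1, "offset": [0, 0, -1.3], "twist": [0, 0, 0]}, {"hand": -1, "offset": [0, 0, -2.6], "twist": [0, 0, 0]}, {"hand": -1, "offset": [0, 0, -3.9], "twist": [0, 0, 0]}, {"hand": -1, "offset": [0, 0, -5.4], "twist": [0, 0, 0]}, {"hand": -1, "offset": [0, 0, -5.4], "twist": [0, 0, 0]}, {"hand": -1, "offset": [-0.4, -1.8, -3.6], "twist": [0, 0, 0]}, {"hand": -1, "offset": [-0.8, -3.6, -1.8], "twist": [0, 0, 0]}, {"hand": -1, "offset": [-1.2, -5.5, 0.2], "twist": [0, 0, 0]}, {"hand": -1, "offset": [-2.0, -9.5, 4.2], "twist": [0, 0, 0]}, {"hand": -1, "offset": [-2.0, -11, 9], "twist": [0, 0, 0]}, {"hand": -1, "offset": [-2.0, -11, 9], "twist": [0, 0, 0]}]'

```text
time: 13.12
tool_pos: [0.4554, -0.0013, 0.2026]
tool_rot: [[0.133, 0.98, 0.149], [0.696, -0.199, 0.689], [0.705, 0.012, -0.709]]
ft_force: [-1.1, -0.3, -1.1]
grip_width: 0.0
```

Run:
```python
from h import *
from scipy.spatial.transform import Rotation as Ro
st=robot.observe(); p=np.load('clamp.npy'); c,s=np.cos(p[2]),np.sin(p[2]); Rc=np.array([[c,-s,0],[s,c,0],[0,0,1]])
R=Rc@np.array([[0,1,0],[1,0,0],[0,0,-1.]])
print(Ro.from_matrix(R@np.array(st['tool_rot']).T).as_rotvec(degrees=True), np.array([p[0],p[1],.28])-st['tool_pos'])
```

```text
[-41.72146384 -26.72944719  84.62060529] [0.18947133 0.15089458 0.07736476]
```

Emit:
apply_moves --series '[{"hand": 1, "offset": [1, 0, 3], "twist": [-4.2, -2.7, 8.5]}, {"hand": 1, "offset": [3, 1, 6], "twist": [-8.4, -5.3, 16.9]}, {"hand": 1, "offset": [5, 3, 7.8], "twist": [-12.5, -8.0, 25.4]}, {"hand": 1, "offset": [8, 5, 7.8], "twist": [-16.7, -10.7, 33.8]}, {"hand": 1, "offset": [11, 8, 7.8], "twist": [-20.9, -13.4, 42.3]}, {"hand": 1, "offset": [14, 11, 7.8], "twist": [-25, -16, 50.8]}, {"hand": 1, "offset": [17, 13, 7.8], "twist": [-29.2, -18.7, 59.2]}, {"hand": 1, "offset": [19, 15.1, 7.8], "twist": [-33.4, -21.4, 67.7]}, {"hand": 1, "offset": [19, 15.1, 7.8], "twist": [-37.5, -24.1, 76.2]}, {"hand": 1, "offset": [19, 15.1, 7.8], "twist": [-41.7, -26.7, 84.6]}, {"hand": 1, "offset": [19, 15.1, 7.8], "twist": [-41.7, -26.7, 84.6]}, {"hand": 1, "offset": [19, 15.1, 7.8], "twist": [-41.7, -26.7, 84.6]}]'

```text
time: 14.62
tool_pos: [0.6429, 0.1522, 0.2765]
tool_rot: [[-0.978, 0.207, -0.007], [0.207, 0.978, -0.004], [0.006, -0.005, -1.0]]
ft_force: [-0.1, 0.5, -0.0]
grip_width: 0.0852
```

Run:
```python
from h import *
st=robot.observe(); print(st['time'],st['ft_force'],st['tool_pos'],st['tool_rot'],st['joint_positions'],st['grip_width'])
im=robot.grab_frame('wrist'); save(im,'w7')
for t in('blank','jaw'): print([(np.round(d['box']),d['p']) for d in robot.look_for('wrist',t)])
p=np.load('clamp.npy'); c,s=np.cos(p[2]),np.sin(p[2]); Rc=np.array([[c,-s,0],[s,c,0],[0,0,1]])
C=cam('wrist',st); q=proj(C,np.array([[-.028,-.05,.08],[.028,-.05,.08],[.028,.05,.08],[-.028,.05,.08]])@Rc.T+[p[0],p[1],0])
print(q/.7)
im2=cv2.resize(cv2.imread('pics/w7.png'),(800,600),interpolation=cv2.INTER_CUBIC); cv2.polylines(im2,[np.int32(q/.7)],True,(0,255,0),1); cv2.imwrite('pics/w7b.png',im2)
```

```text
14.625 [-0.11429545  0.4993573  -0.02373225] [0.64290108 0.15223747 0.27648401] [[-0.97823422  0.20738184 -0.00711207]
 [ 0.20741289  0.97824555 -0.00394122]
 [ 0.00614002 -0.00533057 -0.99996694]] [  3.15089999  19.69623705  75.36869837  -0.2037453   85.354388
 -74.86177954] 0.08519103755469533
[(array([280., 183.,  60., 107.]), 0.95), (array([ 37., 122.,  74., 117.]), 0.93), (array([142., 230., 109., 104.]), 0.78), (array([493.,  58., 102., 116.]), 0.56)]
[(array([249.,  40., 220.,  75.]), 0.8)]
[[357.1133257  338.91107652]
 [439.43413662 338.41743217]
 [441.21888668 188.24128528]
 [352.54752453 188.96109401]]
```

View pics/w7b.png

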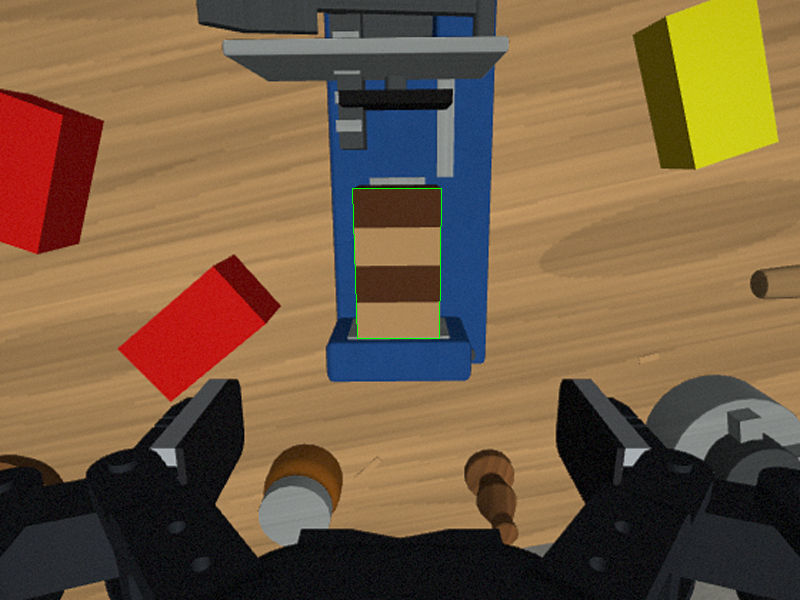

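The overlay of the fitted clamp pose lies on the striped blank to within a pixel, at (352..441,188..339). The jaw and pad are well clear at row 98. Descending to grasp.

Emit:
apply_moves --series '[{"hand": 1, "offset": [0.2, -0.3, -5], "twist": [0.2, -0.4, 0.4]}, {"hand": 1, "offset": [0.2, -0.3, -10], "twist": [0.2, -0.4, 0.4]}, {"hand": 1, "offset": [0.2, -0.3, -15], "twist": [0.2, -0.4, 0.4]}, {"hand": 1, "offset": [0.2, -0.3, -18], "twist": [0.2, -0.4, 0.4]}, {"hand": 1, "offset": [0.2, -0.3, -21], "twist": [0.2, -0.4, 0.4]}, {"hand": 1, "offset": [0.2, -0.3, -23.9], "twist": [0.2, -0.4, 0.4]}, {"hand": 1, "offset": [0.2, -0.3, -23.9], "twist": [0.2, -0.4, 0.4]}, {"hand": 1, "offset": [0.2, -0.3, -23.9], "twist": [0.2, -0.4, 0.4]}]' --squeeze 28

```text
time: 15.78
tool_pos: [0.6462, 0.1487, 0.0394]
tool_rot: [[-0.98, 0.199, 0.003], [0.199, 0.98, -0.001], [-0.003, -0.001, -1.0]]
ft_force: [-0.1, -0.2, 0.3]
grip_width: 0.0853
```

Emit:
apply_moves --series '[{"hand": 0.5, "offset": [0, 0, 0], "twist": [0, 0, 0]}, {"hand": 0.4, "offset": [0, 0, 0], "twist": [0, 0, 0]}, {"hand": 0.3, "offset": [0, 0, 0], "twist": [0, 0, 0]}, {"hand": 0, "offset": [0, 0, 0], "twist": [0, 0, 0]}, {"hand": -1, "offset": [0, 0, 0], "twist": [0, 0, 0]}, {"hand": -1, "offset": [0, 0, 0], "twist": [0, 0, 0]}, {"hand": -1, "offset": [0, 0, 0], "twist": [0, 0, 0]}, {"hand": -1, "offset": [0, 0, 0], "twist": [0, 0, 0]}]' --squeeze 28

```text
time: 16.77
tool_pos: [0.646, 0.1491, 0.0396]
tool_rot: [[-0.98, 0.198, 0.004], [0.198, 0.98, -0.002], [-0.004, -0.001, -1.0]]
ft_force: [-2.9, -0.8, 5.1]
grip_width: 0.056
```

Emit:
apply_moves --series '[{"hand": -1, "offset": [0, 0, 0.5], "twist": [0, 0, 0]}, {"hand": -1, "offset": [0, 0, 1.5], "twist": [0, 0, 0]}, {"hand": -1, "offset": [0, 0, 3], "twist": [0, 0, 0]}, {"hand": -1, "offset": [0, 0, 5], "twist": [0, 0, 0]}, {"hand": -1, "offset": [0, 0, 8], "twist": [0, 0, 0]}, {"hand": -1, "offset": [0, 0, 12], "twist": [0, 0, 0]}, {"hand": -1, "offset": [0, 0, 16], "twist": [0, 0, 0]}, {"hand": -1, "offset": [0, 0, 20], "twist": [0, 0, 0]}, {"hand": -1, "offset": [0, 0, 20], "twist": [0, 0, 0]}]'

```text
time: 17.9
tool_pos: [0.6479, 0.1494, 0.2446]
tool_rot: [[-0.98, 0.198, 0.012], [0.198, 0.98, -0.001], [-0.012, 0.001, -1.0]]
ft_force: [0.7, -0.0, -3.4]
grip_width: 0.0554
```

Emit:
apply_moves --series '[{"hand": -1, "offset": [-0.6, -5, 2], "twist": [0, 0, -4]}, {"hand": -1, "offset": [-1.3, -10, 4], "twist": [0, 0, -8]}, {"hand": -1, "offset": [-1.9, -15, 5.5], "twist": [0, 0, -12]}, {"hand": -1, "offset": [-2.6, -20, 5.5], "twist": [0, 0, -16]}, {"hand": -1, "offset": [-3.2, -25, 5.5], "twist": [0, 0, -20]}, {"hand": -1, "offset": [-3.8, -30, 5.5], "twist": [0, 0, -24]}, {"hand": -1, "offset": [-4.5, -35, 5.5], "twist": [0, 0, -28]}, {"hand": -1, "offset": [-5.1, -40, 5.5], "twist": [0, 0, -32]}, {"hand": -1, "offset": [-5.7, -45, 5.5], "twist": [0, 0, -32]}, {"hand": -1, "offset": [-6.3, -49.4, 5.5], "twist": [0, 0, -32]}, {"hand": -1, "offset": [-6.3, -49.4, 5.5], "twist": [0, 0, -32]}, {"hand": -1, "offset": [-6.3, -49.4, 5.5], "twist": [0, 0, -32]}]'

```text
time: 19.4
tool_pos: [0.5819, -0.3442, 0.292]
tool_rot: [[-0.726, 0.688, -0.001], [0.688, 0.726, -0.0], [0.0, -0.001, -1.0]]
ft_force: [0.1, 1.2, -1.5]
grip_width: 0.0557
```

Run:
```python
from h import *
st=robot.observe(); print(st['time'],st['ft_force'],st['tool_pos'],st['tool_rot'],st['grip_width'])
np.savez('w8.npz',p=st['tool_pos'],r=st['tool_rot'])
im=robot.grab_frame('wrist'); save(im,'w8')
im2=cv2.resize(cv2.imread('pics/w8.png'),(800,600),interpolation=cv2.INTER_CUBIC); cv2.imwrite('pics/w8b.png',im2)
```

```text
19.4 [ 0.0716986   1.23241157 -1.47919264] [ 0.58191002 -0.34421565  0.29199737] [[-7.25926781e-01  6.87771680e-01 -6.51374545e-04]
 [ 6.87771972e-01  7.25926647e-01 -4.65868731e-04]
 [ 1.52438819e-04 -7.86183744e-04 -9.99999679e-01]] 0.05571760321176301
```

View pics/w8b.png

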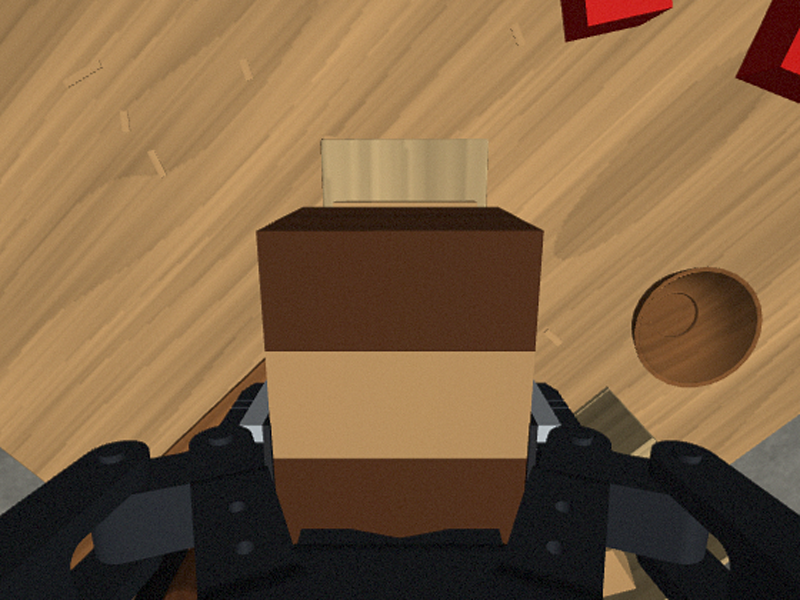

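The board's near edge shows at (322..488,139) and a batten at (333..477,202), square to the blank. Computing the board centre from these.

Run:
```python
from h import *
d=np.load('w8.npz'); C=cam('wrist',dict(tool_pos=d['p'],tool_rot=d['r'])); c0=np.array(C[1:3]);f=C[0]
def g(u,v,z):
    q0=(np.array([u,v])*.7-c0)/f; q=q0.copy()
    for _ in range(5): q=q0/(1-.0444*(q@q))
    return atz(C,*(c0+f*q),z)
A,B=g(321.5,138.5,.012),g(488.5,138.5,.012); print(A,B,np.linalg.norm(A-B))
e=(B-A)/np.linalg.norm(B-A); n=np.array([e[1],-e[0],0]); 
if n@(d['p']-A)<0:n=-n
print('center from edge',(A+B)/2+n*.085, 'batten heading',np.degrees(np.arctan2(e[1],e[0])))
a,b=g(333,201.5,.03),g(477,201.5,.03); print(a,b,np.linalg.norm(a-b),'center from batten outer edge',(a+b)/2+n*.038)
y=d['r'][:,0];x=d['r'][:,1]; print('tool y heading',np.degrees(np.arctan2(x[1],x[0])),d['p'])
```

```text
[ 0.48247434 -0.33247763  0.012     ] [ 0.57123054 -0.23897709  0.012     ] 0.1289186301659988
center from edge [ 0.58850021 -0.34424704  0.012     ] batten heading 46.4911364102864
[ 0.52304315 -0.3576322   0.03      ] [ 0.59837337 -0.27827753  0.03      ] 0.10941574950364263 center from batten outer edge [ 0.58826844 -0.3441166   0.03      ]
tool y heading 46.54600734067668 [ 0.58191002 -0.34421565  0.29199737]
```

Emit:
apply_moves --series '[{"hand": -1, "offset": [0.6, 0, -5], "twist": [0, 0, 0]}, {"hand": -1, "offset": [0.6, 0, -10], "twist": [0, 0, 0]}, {"hand": -1, "offset": [0.6, 0, -15], "twist": [0, 0, 0]}, {"hand": -1, "offset": [0.6, 0, -19], "twist": [0, 0, 0]}, {"hand": -1, "offset": [0.6, 0, -22], "twist": [0, 0, 0]}, {"hand": -1, "offset": [0.6, 0, -23.5], "twist": [0, 0, 0]}, {"hand": -1, "offset": [0.6, 0, -24.2], "twist": [0, 0, 0]}, {"hand": -1, "offset": [0.6, 0, -24.6], "twist": [0, 0, 0]}, {"hand": -1, "offset": [0.6, 0, -24.6], "twist": [0, 0, 0]}, {"hand": -1, "offset": [0.6, 0, -24.6], "twist": [0, 0, 0]}]'

```text
time: 20.7
tool_pos: [0.5889, -0.3454, 0.0484]
tool_rot: [[-0.726, 0.688, 0.002], [0.688, 0.726, -0.004], [-0.004, -0.001, -1.0]]
ft_force: [0.3, -0.2, -2.4]
grip_width: 0.0559
```

Emit:
apply_moves --series '[{"hand": -1, "offset": [0, 0, -0.2], "twist": [0, 0, 0]}, {"hand": -1, "offset": [0, 0, -0.4], "twist": [0, 0, 0]}, {"hand": -1, "offset": [0, 0, -0.6], "twist": [0, 0, 0]}, {"hand": -1, "offset": [0, 0, -0.7], "twist": [0, 0, 0]}, {"hand": -1, "offset": [0, 0, -0.8], "twist": [0, 0, 0]}, {"hand": -1, "offset": [0, 0, -0.8], "twist": [0, 0, 0]}]'

```text
time: 21.45
tool_pos: [0.5885, -0.345, 0.0396]
tool_rot: [[-0.726, 0.687, 0.001], [0.687, 0.726, -0.003], [-0.003, -0.001, -1.0]]
ft_force: [-1.4, 0.9, 0.3]
grip_width: 0.0559
```

Emit:
apply_moves --series '[{"hand": -1, "offset": [0, 0, -0.1], "twist": [0, 0, 0]}, {"hand": -1, "offset": [0, 0, -0.1], "twist": [0, 0, 0]}, {"hand": -1, "offset": [0, 0, -0.1], "twist": [0, 0, 0]}]'

```text
time: 21.82
tool_pos: [0.5886, -0.3451, 0.0395]
tool_rot: [[-0.726, 0.687, 0.001], [0.687, 0.726, -0.003], [-0.003, -0.001, -1.0]]
ft_force: [-3.9, 3.0, 6.8]
grip_width: 0.0557
```

Seated (+6.8 N, no further travel). Releasing slowly.

Emit:
apply_moves --series '[{"hand": 0.2, "offset": [0, 0, 0], "twist": [0, 0, 0]}, {"hand": 0.35, "offset": [0, 0, 0], "twist": [0, 0, 0]}, {"hand": 0.5, "offset": [0, 0, 0], "twist": [0, 0, 0]}, {"hand": 0.8, "offset": [0, 0, 0], "twist": [0, 0, 0]}, {"hand": 1, "offset": [0, 0, 0], "twist": [0, 0, 0]}, {"hand": 1, "offset": [0, 0, 0], "twist": [0, 0, 0]}, {"hand": 1, "offset": [0, 0, 0], "twist": [0, 0, 0]}]'

```text
time: 22.7
tool_pos: [0.5883, -0.3449, 0.0383]
tool_rot: [[-0.726, 0.687, 0.001], [0.687, 0.726, -0.002], [-0.002, -0.001, -1.0]]
ft_force: [-1.1, 1.0, -0.7]
grip_width: 0.0857
```

Emit:
apply_moves --series '[{"hand": 1, "offset": [0, 0, 2], "twist": [0, 0, 0]}, {"hand": 1, "offset": [0, 0, 5], "twist": [0, 0, 0]}, {"hand": 1, "offset": [0, 0, 9], "twist": [0, 0, 0]}, {"hand": 1, "offset": [0, 0, 14], "twist": [0, 0, 0]}, {"hand": 1, "offset": [0, 0, 20], "twist": [0, 0, 0]}, {"hand": 1, "offset": [0, 0, 24], "twist": [0, 0, 0]}, {"hand": 1, "offset": [0, 0, 24], "twist": [0, 0, 0]}, {"hand": 1, "offset": [0, 0, 24], "twist": [0, 0, 0]}]'

```text
time: 23.7
tool_pos: [0.5881, -0.3447, 0.2787]
tool_rot: [[-0.726, 0.687, 0.001], [0.687, 0.726, -0.003], [-0.003, -0.001, -1.0]]
ft_force: [-0.6, -0.3, -0.4]
grip_width: 0.0855
```

Run:
```python
from h import *
st=robot.observe(); print(st['time'],st['ft_force'],st['tool_pos'])
im=robot.grab_frame('wrist'); save(im,'w9')
R=np.array(st['tool_rot']); C=cam('wrist',st)
o=np.array([.5884,-.3443,0]); a=np.radians(46.5); X=np.array([np.cos(a),np.sin(a),0]); Y=np.array([-np.sin(a),np.cos(a),0])
def poly(hx,hy,z): return np.int32(proj(C,[o+sx*hx*X+sy*hy*Y+[0,0,z] for sx,sy in((-1,-1),(1,-1),(1,1),(-1,1))])/.7)
im2=cv2.resize(cv2.imread('pics/w9.png'),(800,600),interpolation=cv2.INTER_CUBIC)
cv2.polylines(im2,[poly(.028,.05,.08),poly(.065,.085,.012)],True,(0,255,0),1); cv2.imwrite('pics/w9b.png',im2)
robot.grab_frame('top')
T=cam('top')
for t in ('glue','jaw'): print(t,[(np.round(d['box'],1),d['p']) for d in robot.look_for('top',t)[:2]])
```

```text
23.7 [-0.62045319 -0.34998986 -0.35118874] [ 0.5880902  -0.34466214  0.27871934]
glue [(array([141.7, 257.8,  33.3,  22.8]), 0.81)]
jaw [(array([223.8, 234.4,  63.3,  42.9]), 0.64)]
```

View pics/w9b.png

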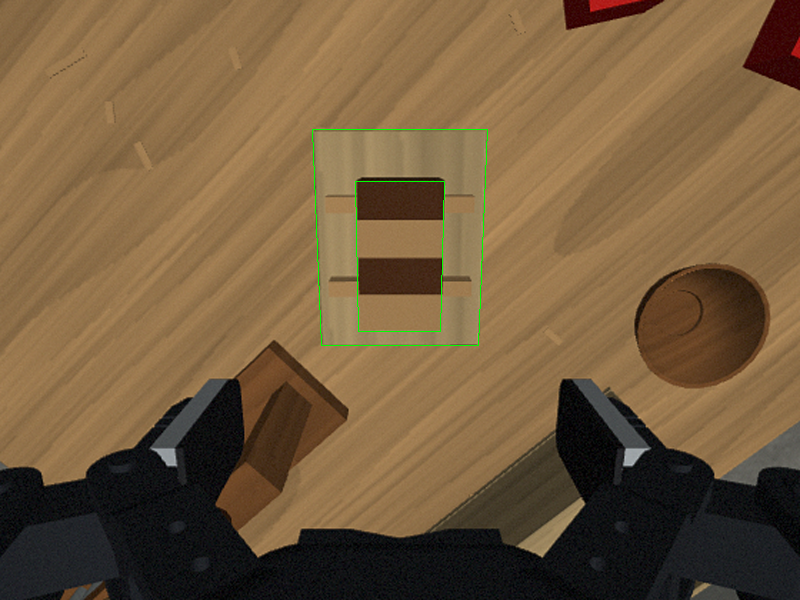

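```bash
python3 -c "
from cell import robot
print(robot.finish_job())"
```

```text
the job is handed in; nothing more can be done
None
```

The blank is out of the clamp and lies flat and centred on the two battens, and the job is handed in at about 24 s. The hand-in gives no verdict, so what follows is from my own checks.

- **Clamp:** I leaned the jaw about 5 mm towards the blank with roughly 17 N. The pawl then lifted freely: the wrist force during the lift stayed around 20 N, most of it sideways on the cheek, with about 11 N vertical. I slid the jaw back, let the pawl down, and only then touched the blank.
- **Jaw position:** From the top camera it is about 45–50 mm back, well past the 30 mm needed.
- **Blank:** I gripped it with 28 N, lifted it out and set it down with about 7 N of contact. In the last wrist picture its outline sits within about 1–2 mm of the ideal pose, and its heading is within about 0.1° of the measured batten direction.
- **Glue bottle:** Its position in the top camera is unchanged to within a pixel.
- **Gripper:** It is open and about 0.2 m above the blank, touching nothing.

**Disagreements:**
- The first position of the drying board, from the top camera, was 2–5 mm off the closer wrist-camera one; I used the wrist one.
- The wrist camera showed slight lens distortion, which I allowed for in the measurements.
- One network call found nothing for the drying board, so I measured it from points picked by eye.

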